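Load both balls of a rolling-ball tack tester

TASK

Load the rolling-ball tack tester for its next run: push each of the two loose steel balls up its own gutter with a fingertip, from the foot lip over the crest, until it lies in the cradle against the back stop and stays there by itself. Only push the balls along the gutters, gently: do not pick them up or squeeze them. Leave everything else on the bench where it is.

Things in the scene. Friction and masses are not known exactly. Their poses are not given: they have to be found in the camera images.
- near_ball: bright polished low-friction steel ball, 25.4 mm in diameter, about 67 g, in the gutter nearer the robot, at rest against the foot lip at the start. Origin at its centre, which in a gutter is 14.7 mm above the bottom line and 9.5 mm above the rims; its axes turn as it rolls, ignore them. A finger can stand over the low lip behind it
- far_ball: the same ball in the gutter farther from the robot, also against the foot lip at the start. Origin at its centre; ignore its axes
- tack_tester: rolling-ball tack tester, fixed to the bench, 190 x 330 mm over its pale green base plate. Origin on the bench under the middle of the plate, z up; its own +y is the horizontal direction in which both gutters run uphill, +x points across them from the near to the far gutter
- bed: inclined aluminium bed, 150 mm wide, tilted 12 degrees: +y up the slope, z normal to it, x across; origin midway between the gutters, level with their bottoms. Straight 120-degree V gutters, 18 mm wide, 5.2 mm deep, along y at x = -36 (near) and +36 mm (far); all the rest of its top is flat at the rims' level. Foot lip at y = -100, no higher than the rims; crest at y = 85 mm
- near_crest (a point): point on the bottom line of the near gutter at its crest. A ball on the crest has its centre 14.7 mm above this point. One whose centre is past the crest rolls by itself the last 20 mm down into the cradle; one short of it rolls back to the foot
- far_crest (a point): the same point of the far gutter
- near_seat (a point): where the near ball's centre must finally be: in the near cradle (same V, 31 mm long, falling 8 degrees from the crest to a rigid upright grey stop plate, 21 mm high above the cradle's bottom) and touching the stop; 20 mm horizontally past the crest point and 12 mm higher
- far_seat (a point): where the centre of the far ball must finally be, in the far cradle
- tape_roll: bystander: roll of black tape lying flat, 92 mm across, 19 mm high; origin under its middle
- calipers: bystander: steel calipers with a grey reading head, 200 mm long, 12 mm high, lying along their y; origin under the middle of the bar
- ball_case: bystander: black 110 x 70 mm case with smaller graded balls, 26 mm high, beyond the tester's upper end; origin under its middle
- petri_dish: bystander: closed clear dish, 90 mm across, 17 mm high, beyond the tester's foot; origin under its middle
- press_roller: bystander: 85 mm rubber roller with fork and wooden handle, 235 mm long along its y, on the far side of the tester; origin on the bench under the roller
- solvent_bottle: bystander: amber bottle, 60 mm across, 130 mm tall, on the far side of the tester; origin under its middle
- vial: bystander: glass vial, 28 mm across, 61 mm tall, far side near the tester's foot; origin under its middle
There are look-alikes about, which are no part of the job. What is shaped like the far_ball but blue, pink or yellow is not meant.

How it is judged (in metres and radians):
At the end, for the whole second after the job is handed in: Each ball lies at rest (below 20 mm/s) with its centre within 5 mm of its seat: in the cradle of its own gutter, against the back stop (distance between near_ball and near_seat below 0.005 m and distance between far_ball and far_seat below 0.005 m and linear speed of each of near_ball, far_ball below 0.02 m/s); the robot touches nothing.
It fails at once if a ball is lifted more than about 12 mm off its gutter (z of any of near_ball, far_ball in the frame of bed above 0.027 m).
It fails at once if a ball is squeezed, or pushed harder than 30 N (contact force between the fingers and near_ball above 30 N or contact force between the fingers and far_ball above 30 N).
It fails at once if something else on the bench is pushed more than 20 mm from its place (distance of any of tape_roll, calipers, ball_case, petri_dish, press_roller, solvent_bottle, vial from where it was at the start of the episode above 0.02 m).
It also fails if it takes over 54 s, if anything falls off the work surface, if the arm or the gripper's body presses on something with over 40 N, if the wrist force passes 120 N, or if a joint passes its speed limit or range.

ROBOT

A 7-joint arm with a two-finger parallel gripper is mounted at the origin on the work surface. World frame = base frame: x ahead of the robot, y to its left, z up, the work surface at z = 0. Lengths are in mm, angles in rad, forces in N, time in s.
With the tool pointing down it reaches from about 425 to 825 mm from the base axis. Payload 3.6 kg.
Tool frame: the origin (TCP) lies at the very end of the fingers, on their centre line; the grasp point (between the pads) lies 19 mm behind it; z points along the fingers, x is the direction in which the jaws open and shut, and the axes are right-handed (so a half turn about z gives the same grasp; the last joint's range is limited). The gripper opens to 93 mm and grips with 3 to 60 N. Pads are 15 mm wide; open, the fingers measure 128 mm over their backs; the gripper's body (75 mm by 188 mm) begins 65 mm behind the grasp point.
Start: joints at [1.105, 0.615, -0.013, 1.423, 0.008, 1.103, -0.04], TCP at [276.75, -588.108, 218.64] pointing down, gripper open.
Joint ranges: [-3.12, 3.12], [-0.3, 2.06], [-1.34, 1.32], [0.26, 2.42], [-1.36, 4.5], [0.01, 1.98], [-2.84, 2.84]. Speed limits (rad/s): [2.79, 2.79, 3.14, 3.14, 3.14, 3.14, 3.14].

INTERFACE

Orientations are given as a unit quaternion [x, y, z, w].
In Python, from plant import r gives the robot as it stands. The module is installed in compiled form; this text tells all that it offers.
- The arm moves only by the shell command python3 -m crank 'ROWS' [FORCE]. ROWS is JSON, a list of rows, each a list of 7 numbers: the turn, a rotation vector about the tool's x, y, z in degrees, then the shift along the tool's x, y, z in mm, then the finger opening in mm, from 0 to 93. In form: [[wx, wy, wz, dx, dy, dz, gripper], ...]. A call has 1 to 20 rows; each row shifts and turns the pose as measured when the row begins, along the tool's axes as they then stand; what a row does not reach is not made up. A row lasts 1/12 s, in which the tool goes at most 41.7 mm and 7.16 degrees, less where a joint would pass 70% of its speed; a pose out of reach is approached as far as the arm can. A call is refused whole if a number of a shift passes 41.7 or a number of a turn 7.16, either way. A call with a gripper value outside its range is refused whole. The fingers move at their own pace and stop on an object; FORCE is the grip in N (left out, the last holds). Time passes only in rows, so rows that do not move let the fingers close. It gives the time, the measured TCP pose, the force and the opening at its end, in the units of the state.
- r.read_state(): the state, without advancing time (a new reading comes with each control period).
- r.get_image(name): name is "scene" or "top" or "wrist"; returns the picture (480x640x3 uint8, red, green, blue); there is no depth.
- r.camera_params(name): a dict with "fx", "fy", "cx", "cy" (pixels), "k1" (the pictures are not rectified: a ray, as slopes to the right and down, at radius r is drawn at 1 + k1 r^2 times it, then the intrinsics apply), "position" and "orientation" of the camera in the world. Camera axes: x right, y down, z forward; pixel columns grow to the right and rows downward; lengths in mm; the calibration is good to about 2 mm. A picture is of the moment at which its call begins: read the wrist's pose just before it. camera_params takes no time and is no camera call; for the wrist camera it gives the pose at the moment of the call.
- r.hand_in(): hands the job in, once; it reports no verdict.
The state is a dict: "time_s": time; "qpos": joint angles; "joint_velocities": joint speeds; "effort": joint torques, N m; "tcp_pos": TCP position; "ee_rot": TCP orientation; "contact_force": force on the tool from outside, world axes, zero at the start; "ft_torque": the same for the moment, N m; "finger_gap": opening from 0.0 (shut) to 1.0 (fully open).
Only numpy, scipy, OpenCV 4.12 (cv2) and the standard library are available. Lean on these libraries where they do the work, as an engineer would, in place of code of your own. Each camera call takes 0.05 s, during which the arm holds its last target.

## Working session

There is one attempt and no reset: what is moved stays moved. The work goes in short steps, Python scripts to look and compute and a shell command to move; the robot and the scene stay as the last step left them, time stands still between calls to the robot, and variables do not carry over. Pictures are saved under pics/ and viewed, and the job is handed in when it is done.

```bash
mkdir -p pics
python3 - <<'E'
from plant import r
import cv2
s=r.read_state(); print(s)
for n in ["scene","top"]:
    print(n,r.camera_params(n))
    cv2.imwrite(f"pics/{n}0.png",r.get_image(n)[:,:,::-1])
E
```

```text
{'time_s': 0.0, 'qpos': array([ 1.10448434,  0.61588196, -0.0125781 ,  1.42487643,  0.00810412,
        1.10339272, -0.0404093 ]), 'joint_velocities': array([-4.20422107e-04,  8.10263016e-04, -1.83582421e-03,  1.05679964e-04,
        1.26830930e-03, -6.18897056e-05,  3.39294642e-04]), 'effort': array([-6.26760029e-04, -4.58942986e+01,  2.09018905e-01, -1.65748805e+01,
       -6.10839576e-02,  2.04130897e-02,  2.39398723e-04]), 'tcp_pos': array([ 276.40536387, -587.43875147,  217.51291101]), 'ee_rot': array([ 8.44331727e-01, -5.35819337e-01, -1.07486651e-03, -6.45962911e-04]), 'contact_force': array([-0.1062944 , -0.24498527, -0.77286354]), 'ft_torque': array([ 0.00708843,  0.05620611, -0.00916002]), 'finger_gap': 0.9965555014690366}
scene {'fx': 448.6674490057035, 'fy': 448.6674490057035, 'cx': 325.1393667258423, 'cy': 236.3394568219553, 'k1': -0.057771424598613765, 'position': array([1038.2281774 ,  163.82848678,  680.82585917]), 'orientation': array([ 0.54831712,  0.76634494, -0.27708596, -0.18784873])}
top {'fx': 514.7152696331989, 'fy': 514.7152696331989, 'cx': 312.7675347825345, 'cy': 247.09941188146175, 'k1': -0.1264198430215294, 'position': array([ 470.23100888,    3.72976511, 1055.08538701]), 'orientation': array([-0.69614377,  0.71487983, -0.05148827,  0.04098337])}
```

View pics/scene0.png

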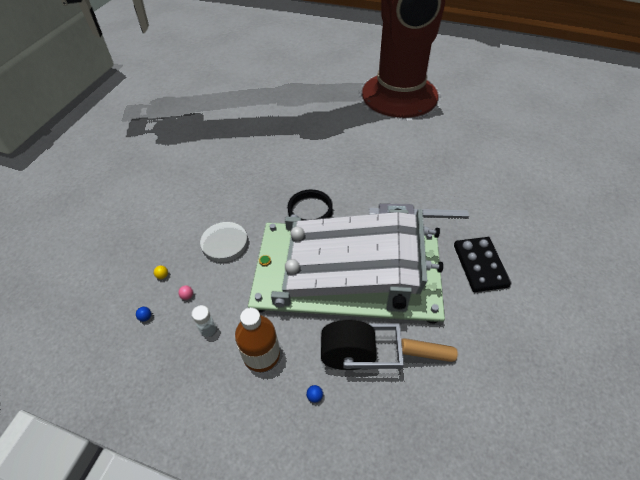

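View pics/top0.png

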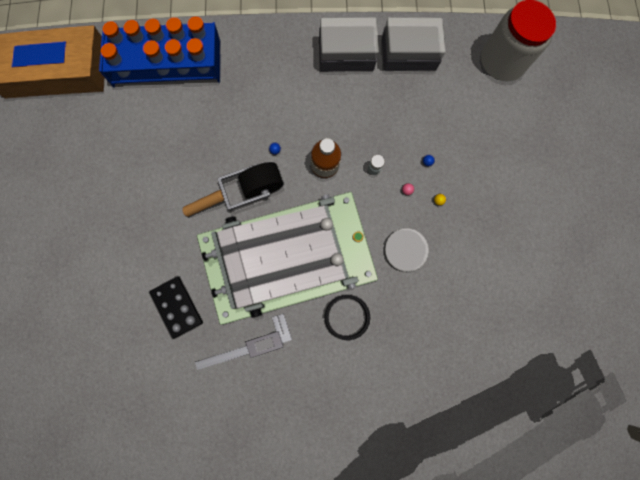

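```bash
cat > h.py <<'E'
import numpy as np, cv2
from scipy.spatial.transform import Rotation as R
from plant import r
def ray(p,uv):
    K=np.array([[p['fx'],0,p['cx']],[0,p['fy'],p['cy']],[0,0,1]])
    x,y=(uv[0]-p['cx'])/p['fx'],(uv[1]-p['cy'])/p['fy']
    a,b=x,y
    for _ in range(20):
        k=1+p['k1']*(a*a+b*b); a,b=x/k,y/k
    d=R.from_quat(p['orientation']).apply([a,b,1.0]); return p['position'],d/np.linalg.norm(d)
def onz(p,uv,z):
    o,d=ray(p,uv); return o+d*(z-o[2])/d[2]
def tri(p1,u1,p2,u2):
    o1,d1=ray(p1,u1);o2,d2=ray(p2,u2)
    t=np.linalg.lstsq(np.c_[d1,-d2],o2-o1,rcond=None)[0]
    a=o1+t[0]*d1;b=o2+t[1]*d2
    return (a+b)/2,np.linalg.norm(a-b)
def proj(p,X):
    c=R.from_quat(p['orientation']).inv().apply(np.asarray(X)-p['position'])
    a,b=c[0]/c[2],c[1]/c[2];k=1+p['k1']*(a*a+b*b)
    return np.array([p['fx']*a*k+p['cx'],p['fy']*b*k+p['cy']])
E
python3 - <<'E'
from h import *
a=cv2.imread('pics/top0.png');b=cv2.imread('pics/scene0.png')
cv2.imwrite('pics/topc.png',cv2.resize(a[185:335,185:385],None,fx=4,fy=4,interpolation=cv2.INTER_CUBIC))
cv2.imwrite('pics/scenec.png',cv2.resize(b[195:330,245:445],None,fx=4,fy=4,interpolation=cv2.INTER_CUBIC))
E
```

```text
(no output)
```

View pics/topc.png

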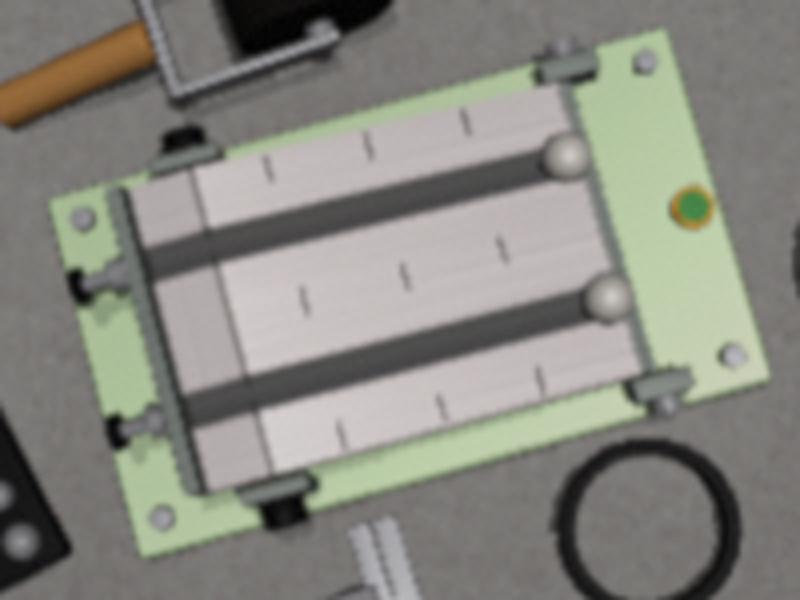

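View pics/scenec.png

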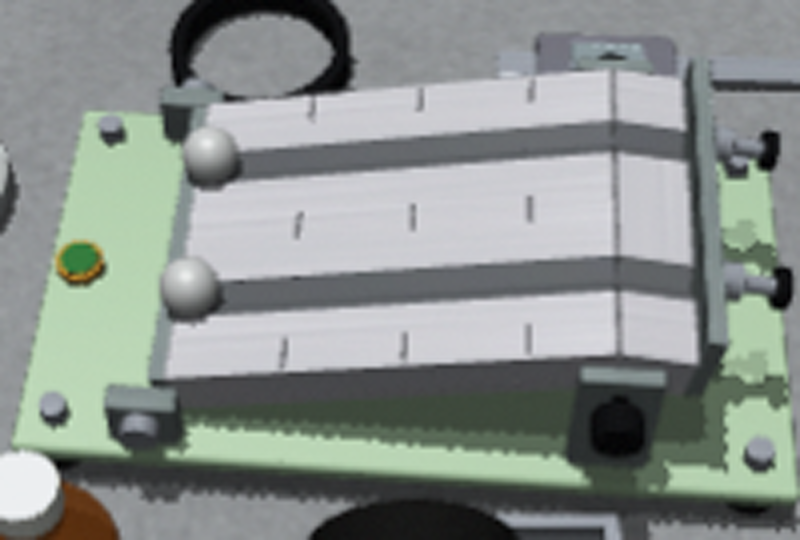

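Run:
```python
from h import *
pt,ps=r.camera_params('top'),r.camera_params('scene')
T=lambda u:(u[0]/4+185-.375,u[1]/4+185-.375); S=lambda u:(u[0]/4+245-.375,u[1]/4+195-.375)
P={}
for n,t,s in [('nb',(607,298),(211,155)),('fb',(565,157),(190,288)),('nc',(255,393),(613,138)),('fc',(210,247),(617,275)),
  ('crest_rim_near',(271,473),(611,72)),('crest_rim_far',(192,170),(619,358))]:
    X,e=tri(pt,T(t),ps,S(s));P[n]=X;print(n,X.round(1),'gap',round(e,1))
for a,b in [('nb','fb'),('nc','fc'),('nb','nc'),('fb','fc'),('crest_rim_near','crest_rim_far')]:
    d=P[b]-P[a];print(a,b,np.linalg.norm(d).round(1),np.degrees(np.arctan2(d[1],d[0])).round(2),np.degrees(np.arcsin(d[2]/np.linalg.norm(d))).round(1))
# plate corners at z~?
for c in [(51,201),(665,30),(769,380),(143,556)]: print(onz(pt,T(c),10).round(1))
```

```text
nb [576.2 -58.8  63.2] gap 1.7
fb [646.2 -40.7  62.6] gap 2.0
nc [532.5 110.4  89.3] gap 0.2
fc [602.4 129.8  89.4] gap 2.1
crest_rim_near [495.2 102.1  89.5] gap 2.5
crest_rim_far [639.9 139.   87.3] gap 0.8
nb fb 72.3 14.45 -0.5
nc fc 72.5 15.51 0.1
nb nc 176.6 104.47 8.5
fb fc 178.1 104.41 8.7
crest_rim_near crest_rim_far 149.3 14.33 -0.8
[639.1 223.5  10. ]
[721.1 -96.3  10. ]
[ 537.3 -142.6   10. ]
[456.7 176.9  10. ]
```

Candidates in the top picture: 
- Steel balls at the foot lip are at (337,259), near, and (326,224), far.
- Coloured look-alikes are blue at (275,148) and (428,160), pink at (408,188), and yellow at (440,200).
- The small balls in the black case are near (175,305).

The close crop confirms that the two steel-coloured balls sit in the gutters at the lip. Triangulation puts them 72.3 mm apart and 175 mm from the crest, which matches the given geometry. I'll push with closed fingers, jaw axis along the gutter and tool −x uphill.

```bash
python3 -m crank '[[0,0,5.35,0,0,0,0],[0,0,5.35,0,0,0,0],[0,0,0,-13,-14,0,0],[0,0,0,-26,-28,0,0],[0,0,0,-26,-28,0,0],[0,0,0,-26,-28,0,0],[0,0,0,-26,-28,0,0],[0,0,0,-26,-28,0,0],[0,0,0,-26,-28,0,0],[0,0,0,-26,-28,0,0],[0,0,0,-26,-28,0,0],[0,0,0,-26,-28,0,0],[0,0,0,-26,-28,0,0],[0,0,0,-26,-28,0,0],[0,0,0,-20,-22,0,0],[0,0,0,-10,-10,0,0],[0,0,0,0,0,0,0]]' 5
cat > w.py <<'E'
from h import *
import sys
U=np.array([-.2487,.9686,0]);A=np.array([.9686,.2487,0])
def where():
    s=r.read_state();p=s['tcp_pos'];q=R.from_quat(s['ee_rot']).as_matrix()
    print('t',s['time_s'],'tcp',p.round(1),'lat',round(p@A,1),'along',round(p@U,1),'xang',np.degrees(np.arctan2(q[1,0],q[0,0])).round(2),'zax',q[:,2].round(3),'F',s['contact_force'].round(1),'gap',round(s['finger_gap'],3))
    return p,q
if __name__=='__main__':
    p,q=where()
    if len(sys.argv)>3:
        L,G,Z=map(float,sys.argv[1:4]); t=G*U+L*A+np.array([0,0,Z]); print('need tool shift',(q.T@(t-p)).round(1))
E
python3 w.py 543.4 -250 57
```

```text
time_s: 1.52
tcp_pos: [547.1, -163.4, 206.0]
ee_rot: [0.785, -0.619, -0.011, 0.0]
contact_force: [-0.1, 0.4, 0.4]
finger_gap: 0.007
t 1.5167 tcp [ 547.1 -163.4  206. ] lat 489.2 along -294.4 xang -76.5 zax [-0.018  0.013 -1.   ] F [-0.1  0.4  0.4] gap 0.007
need tool shift [-42.6 -55.6 148.9]
```

```bash
python3 -m crank '[[0,0,-0.5,-15,-18,0,0],[0,0,-0.5,-15,-18,0,0],[0,0,0,-10,-14,0,0],[0,0,0,-3,-6,0,0],[0,0,0,0,0,0,0]]'
python3 - <<'E'
from w import *
p,q=where()
P=r.camera_params('wrist');print(P)
cv2.imwrite('pics/w1.png',r.get_image('wrist')[:,:,::-1])
print('turn needed',np.degrees(R.from_matrix(q.T@np.c_[-U,-A,[0,0,-1]]).as_rotvec()).round(2))
E
```

```text
time_s: 1.93
tcp_pos: [588.5, -111.8, 203.5]
ee_rot: [0.789, -0.614, -0.013, 0.004]
contact_force: [0.2, -0.8, 0.5]
finger_gap: 0.007
t 1.9333 tcp [ 588.5 -111.8  203.5] lat 542.2 along -254.7 xang -75.78 zax [-0.025  0.01  -1.   ] F [ 0.2 -0.8  0.5] gap 0.007
{'fx': 387.55001477489617, 'fy': 387.55001477489617, 'cx': 317.48212973044946, 'cy': 238.08780001626698, 'k1': -0.05261197672316661, 'position': array([670.62204488, -93.74266301, 366.204566  ]), 'orientation': array([ 0.78022197, -0.60541796, -0.10234711,  0.11936432])}
turn needed [ 1.26  0.9  -0.17]
```

View pics/w1.png

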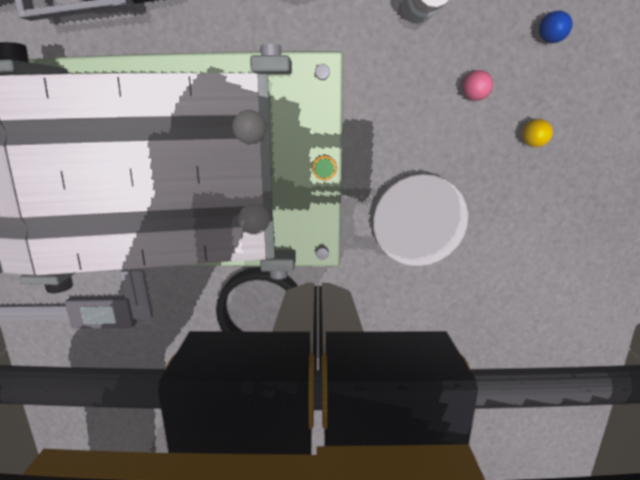

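Run:
```python
from w import *
P=r.camera_params('wrist');pt=r.camera_params('top');ps=r.camera_params('scene')
p,q=where()
for n,w,t,s in [('near',(254,219),(607/4+184.6,298/4+184.6),(211/4+244.6,155/4+194.6)),('far',(249,127),(565/4+184.6,157/4+184.6),(190/4+244.6,288/4+194.6))]:
    for X in [onz(P,w,63)]+[tri(P,w,pt,t)[0],tri(P,w,ps,s)[0]]:
        print(n,X.round(1),'lat',(X@A).round(1),'along',(X@U).round(1))
X=p; print('tip proj',proj(P,p).round(0))
o=P['position']
for px in [(302,285),(335,285),(273,332),(363,332)]:
    oo,d=ray(P,px)
    # intersect plane lat = tcp lat (fingers' -y face approx 7.5 closer)
    L=p@A+7.5; t=(L-oo@A)/(d@A); Y=oo+t*d; print(px,'along off',((Y-p)@U).round(1),'dz',(Y[2]-p[2]).round(1))
```

```text
t 1.9833 tcp [ 587.8 -112.6  203.4] lat 541.4 along -255.3 xang -75.84 zax [-0.026  0.009 -1.   ] F [ 0.3 -0.7 -0.2] gap 0.005
near [575.8 -60.5  63. ] lat 542.6 along -201.8
near [575.7 -59.2  61.2] lat 542.9 along -200.5
near [575.2 -60.3  61.6] lat 542.2 along -201.4
far [645.8 -42.5  63. ] lat 614.9 along -201.8
far [646.1 -40.8  57.7] lat 615.6 along -200.1
far [645.6 -42.2  61.3] lat 614.9 along -201.4
tip proj [317. 301.]
(302, 285) along off 7.0 dz -1.5
(335, 285) along off -8.4 dz -1.6
(273, 332) along off 15.5 dz 39.1
(363, 332) along off -17.5 dz 38.8
```

The wrist view shows the two balls in shadow at (254,219) near and (249,127) far. The closed fingers taper from about 15 mm wide at the tip. All three views agree within about 2 mm: near ball at lateral 542.9, along −201, z 62. I'll descend behind it over the lip.

```bash
python3 -m crank '[[1.26,0.9,0,-3,-1,10,0],[0,0,0,-3,-1,25,0],[0,0,0,-2,0,35,0],[0,0,0,-2,0,35,0],[0,0,0,0,0,25,0],[0,0,0,0,0,10,0],[0,0,0,0,0,0,0]]'; python3 w.py 543 -240 57
```

```text
time_s: 2.57
tcp_pos: [583.0, -121.3, 62.3]
ee_rot: [0.783, -0.622, 0.006, 0.004]
contact_force: [-0.1, -0.5, 0.4]
finger_gap: 0.007
t 2.5667 tcp [ 583.  -121.3   62.3] lat 534.5 along -262.5 xang -77.0 zax [ 0.004 -0.013 -1.   ] F [-0.1 -0.5  0.4] gap 0.007
need tool shift [-22.8  -8.    5. ]
```

```bash
python3 -m crank '[[0,0,-1.2,-6,-4,2,0],[0,0,0,-6,-3,2,0],[0,0,0,-5,-2,1,0],[0,0,0,-5,0,0,0],[0,0,0,0,0,0,0]]'
python3 - <<'E'
from w import *
p,q=where()
print('turn',np.degrees(R.from_matrix(q.T@np.c_[-U,-A,[0,0,-1]]).as_rotvec()).round(2))
t=543*A-235*U+np.array([0,0,57]);print('shift',(q.T@(t-p)).round(1))
P=r.camera_params('wrist')
cv2.imwrite('pics/w2.png',r.get_image('wrist')[:,:,::-1])
E
```

```text
time_s: 2.98
tcp_pos: [589.4, -99.5, 61.8]
ee_rot: [0.788, -0.615, 0.01, 0.003]
contact_force: [-0.6, 0.7, 0.1]
finger_gap: 0.008
t 2.9833 tcp [589.4 -99.5  61.8] lat 546.1 along -243.0 xang -75.94 zax [ 0.012 -0.016 -1.   ] F [-0.6  0.7  0.1] gap 0.008
turn [-0.42 -1.06 -0.34]
shift [-8.   3.2  4.6]
```

View pics/w2.png

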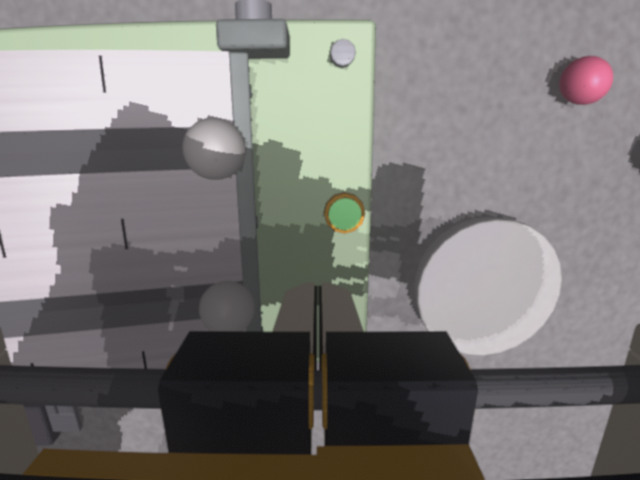

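The wrist picture shows the near ball at (227,307), just uphill of the fingertip at (318,285), and the far ball at (214,148). I'll correct the offset, then start pushing.

```bash
python3 -m crank '[[-0.4,-1,-0.3,-3,1,2,0],[0,0,0,-3,1,2,0],[0,0,0,-3,1,1,0],[0,0,0,-3,0,0,0],[0,0,0,-3,0,-0.5,0],[0,0,0,-4,0,-0.8,0],[0,0,0,-4,0,-0.8,0]]'
python3 - <<'E'
from w import *
p,q=where()
print('turn',np.degrees(R.from_matrix(q.T@np.c_[-U,-A,[0,0,-1]]).as_rotvec()).round(2))
g=p@U
z=57.5+max(0,(g+223)*.2126); t=543*A+g*U+np.array([0,0,z]);print('shift',(q.T@(t-p)).round(1))
cv2.imwrite('pics/w3.png',r.get_image('wrist')[:,:,::-1])
E
```

```text
time_s: 3.62
tcp_pos: [581.4, -78.7, 60.2]
ee_rot: [0.79, -0.614, 0.002, -0.0]
contact_force: [-0.0, -0.1, 0.3]
finger_gap: 0.009
t 3.6167 tcp [581.4 -78.7  60.2] lat 543.6 along -220.8 xang -75.72 zax [ 0.004 -0.002 -1.   ] F [-0.  -0.1  0.3] gap 0.009
turn [-0.17 -0.18 -0.12]
shift [0.  0.6 2.3]
```

View pics/w3.png

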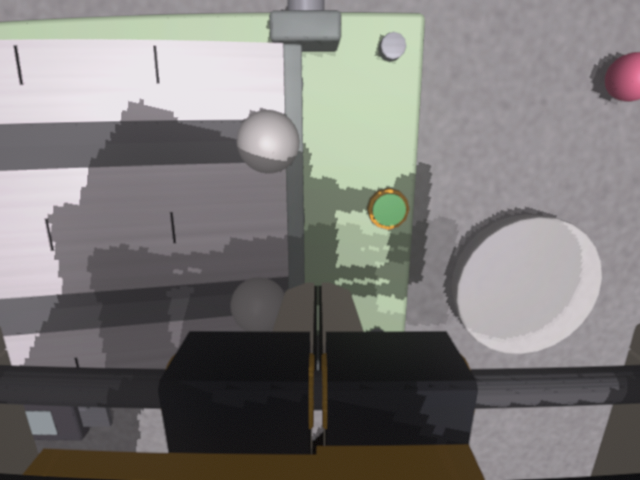

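The ball at (257,303) is now touching the fingertip and has just left the lip; the far ball at (269,141) hasn't moved. I'll continue up the slope.

```bash
python3 -m crank '[[0,0,0,-5,0,-0.7,0],[0,0,0,-5,0,-0.7,0],[0,0,0,-5,0,-0.8,0],[0,0,0,-5,0,-0.8,0],[0,0,0,-5,0,-1,0],[0,0,0,-5,0,-1,0],[0,0,0,-5,0,-1,0],[0,0,0,-5,0,-1,0],[0,0,0,-5,0,-1,0],[0,0,0,-5,0,-1,0]]'
cat > st.py <<'E'
from w import *
import sys
L=float(sys.argv[1]);p,q=where()
print('turn',np.degrees(R.from_matrix(q.T@np.c_[-U,-A,[0,0,-1]]).as_rotvec()).round(2))
g=p@U
z=57.5+max(0,(g+223)*.2126); t=L*A+g*U+np.array([0,0,z]);print('shift',(q.T@(t-p)).round(1),'to crest+5:',round(-41.6-g,1))
if len(sys.argv)>2: cv2.imwrite(f'pics/{sys.argv[2]}.png',r.get_image('wrist')[:,:,::-1])
E
python3 st.py 543 w4
```

```text
time_s: 4.5
tcp_pos: [567.9, -24.5, 70.6]
ee_rot: [0.79, -0.613, 0.003, -0.001]
contact_force: [-0.1, -0.8, 1.0]
finger_gap: 0.008
t 4.5 tcp [567.9 -24.5  70.6] lat 544.0 along -164.9 xang -75.65 zax [ 0.005 -0.002 -1.   ] F [-0.1 -0.8  1. ] gap 0.008
turn [-0.23 -0.19 -0.05]
shift [0.  1.  0.7] to crest+5: 123.3
```

View pics/w4.png

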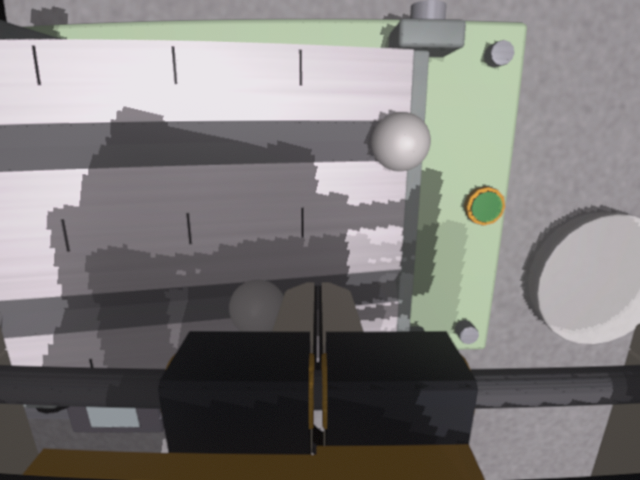

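The ball stays against the finger at (257,306), well up the slope.

```bash
python3 -m crank '[[0,0,0,-5,0.5,-1,0],[0,0,0,-5,0.5,-1,0],[0,0,0,-5,0,-1.1,0],[0,0,0,-5,0,-1.1,0],[0,0,0,-5,0,-1.1,0],[0,0,0,-5,0,-1.1,0],[0,0,0,-5,0,-1.1,0],[0,0,0,-5,0,-1.1,0],[0,0,0,-5,0,-1.1,0],[0,0,0,-5,0,-1.1,0],[0,0,0,-5,0,-1.1,0],[0,0,0,-5,0,-1.1,0],[0,0,0,-5,0,-1.1,0],[0,0,0,-5,0,-1.1,0],[0,0,0,-5,0,-1.1,0],[0,0,0,-5,0,-1.1,0],[0,0,0,-5,0,-1.1,0],[0,0,0,-5,0,-1.1,0]]';python3 st.py 543 w5
```

```text
time_s: 6.05
tcp_pos: [541.5, 72.6, 92.1]
ee_rot: [0.79, -0.613, 0.002, -0.001]
contact_force: [-0.2, -0.3, 1.0]
finger_gap: 0.003
t 6.05 tcp [541.5  72.6  92.1] lat 542.6 along -64.3 xang -75.61 zax [ 0.004 -0.002 -1.   ] F [-0.2 -0.3  1. ] gap 0.003
turn [-0.2  -0.15 -0.01]
shift [ 0.  -0.5  0.8] to crest+5: 22.7
```

View pics/w5.png

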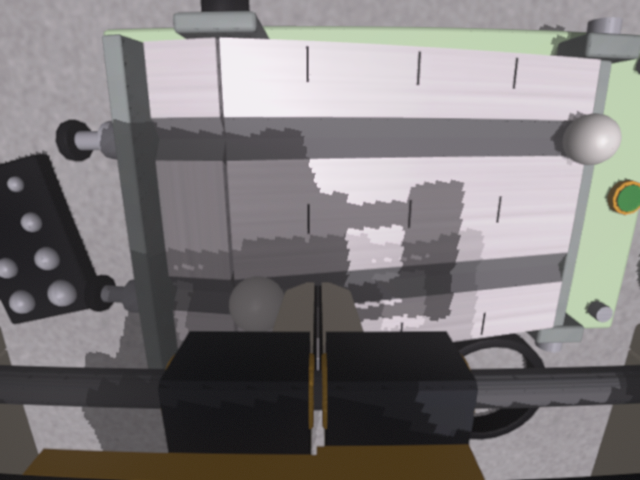

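The ball is at (257,304), with the crest line ahead at about x=233. I'll ease it over with slower, flatter rows.

```bash
python3 -m crank '[[0,0,0,-4,0,-0.7,0],[0,0,0,-4,0,-0.7,0],[0,0,0,-4,0,-0.7,0],[0,0,0,-4,0,-0.3,0],[0,0,0,-3,0,0,0],[0,0,0,-2,0,0,0],[0,0,0,0,0,0,0]]';python3 st.py 543 w6
```

```text
time_s: 6.68
tcp_pos: [534.7, 98.2, 94.7]
ee_rot: [0.791, -0.612, 0.001, -0.001]
contact_force: [0.3, -0.4, 0.6]
finger_gap: 0.003
t 6.6833 tcp [534.7  98.2  94.7] lat 542.4 along -37.9 xang -75.42 zax [ 0.003  0.001 -1.   ] F [ 0.3 -0.4  0.6] gap 0.003
turn [-0.17  0.    0.18]
shift [ 0.  -0.7 -2.2] to crest+5: -3.7
```

View pics/w6.png

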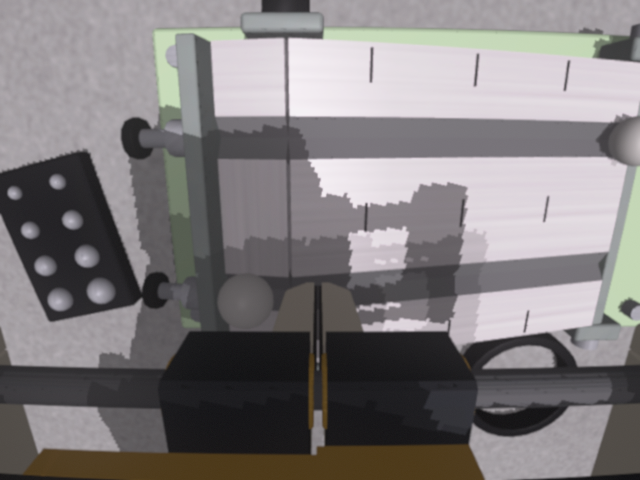

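The near ball has rolled into the cradle, at (245,300) and touching the stop, clear of the finger. I'll back off, rise, and return to the foot of the far gutter.

```bash
python3 -m crank '[[0,0,0,6,0,0,0],[0,0,0,8,0,-12,0],[0,0,0,12,0,-15,0],[0,0,0,20,-8,-10,0],[0,0,0,24,-10,0,0],[0,0,0,24,-10,0,0],[0,0,0,24,-10,0,0],[0,0,0,24,-10,0,0],[0,0,0,24,-10,0,0],[0,0,0,20,-8,0,0],[0,0,0,14,-5,0,0],[0,0,0,6,-2,0,0],[0,0,0,0,0,0,0]]';python3 st.py 615.5 w7;python3 w.py 615.5 -242 58
```

```text
time_s: 7.82
tcp_pos: [660.2, -102.9, 131.6]
ee_rot: [0.789, -0.614, 0.001, 0.003]
contact_force: [-0.5, -0.2, -0.2]
finger_gap: 0.008
t 7.8167 tcp [ 660.2 -102.9  131.6] lat 613.9 along -263.8 xang -75.79 zax [-0.001 -0.006 -1.   ] F [-0.5 -0.2 -0.2] gap 0.008
turn [ 0.17 -0.33 -0.19]
shift [-0.4 -1.8 74.1] to crest+5: 222.2
t 7.8667 tcp [ 659.6 -102.3  131.5] lat 613.5 along -263.1 xang -75.76 zax [-0.002 -0.006 -1.   ] F [ 0.5 -0.2 -0.8] gap 0.008
need tool shift [-21.5  -2.2  73.4]
```

View pics/w7.png

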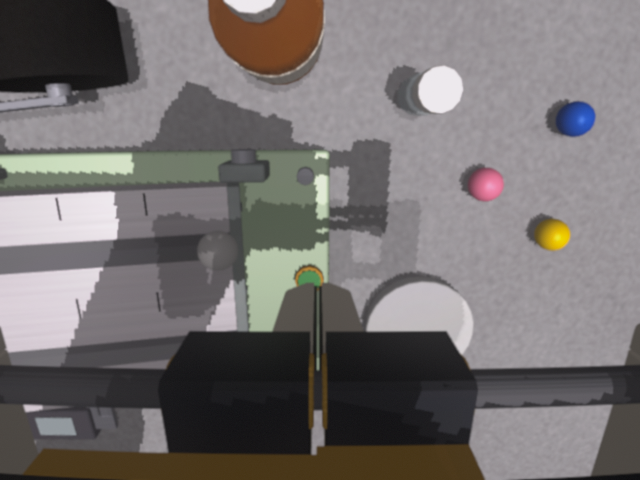

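The finger is over the foot of the far gutter, with the far ball at (217,250). The bottle at (267,30) and the vial at (437,90) are clear. I'll descend.

```bash
python3 -m crank '[[0,0,0,-3,-1,10,0],[0,0,0,-4,-1,20,0],[0,0,0,-3,0,20,0],[0,0,0,-3,0,15,0],[0,0,0,-2,0,6,0],[0,0,0,0,0,1,0],[0,0,0,0,0,0,0]]';python3 st.py 615.5 w8;python3 w.py 615.5 -242 58
```

```text
time_s: 8.45
tcp_pos: [653.9, -75.2, 55.1]
ee_rot: [0.793, -0.61, -0.003, 0.001]
contact_force: [0.4, -0.4, -0.4]
finger_gap: 0.005
t 8.45 tcp [653.9 -75.2  55.1] lat 614.6 along -235.5 xang -75.13 zax [-0.006  0.001 -1.   ] F [ 0.4 -0.4 -0.4] gap 0.005
turn [0.3  0.17 0.47]
shift [ 0.  -0.9 -2.4] to crest+5: 193.9
t 8.5 tcp [654.1 -75.   55.5] lat 614.9 along -235.3 xang -75.12 zax [-0.005  0.002 -1.   ] F [ 0.4 -0.  -0.4] gap 0.004
need tool shift [ 6.7 -0.5 -2.6]
```

View pics/w8.png

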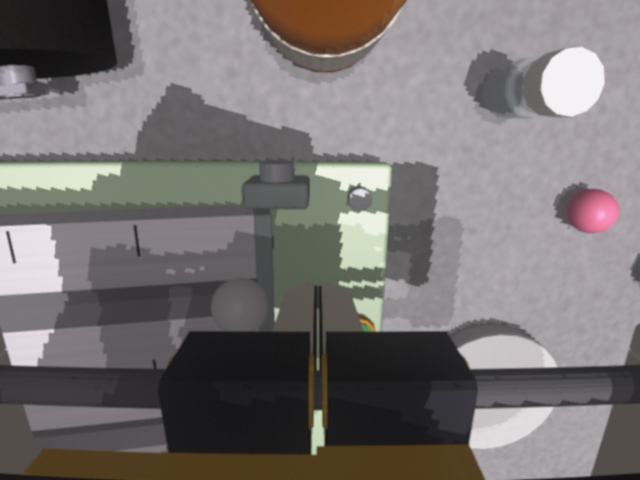

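The finger is lined up behind the far ball at (240,307), with about 8 mm of gap. I'll raise it 2 mm and push as before.

```bash
python3 -m crank '[[0,0,0.4,-3,-0.4,-1,0],[0,0,0,-3,0,-1,0],[0,0,0,-3,0,-0.8,0],[0,0,0,-4,0,-0.8,0],[0,0,0,-4,0,-0.8,0],[0,0,0,-5,0,-1,0],[0,0,0,-5,0,-1,0],[0,0,0,-5,0,-1,0],[0,0,0,-5,0,-1,0],[0,0,0,-5,0,-1,0],[0,0,0,-5,0,-1,0]]';python3 st.py 615.5 w9
```

```text
time_s: 9.42
tcp_pos: [648.0, -31.6, 75.0]
ee_rot: [0.789, -0.614, 0.007, -0.001]
contact_force: [0.9, -2.2, 3.9]
finger_gap: 0.003
t 9.4167 tcp [648.  -31.6  75. ] lat 619.8 along -191.7 xang -75.81 zax [ 0.012 -0.007 -1.   ] F [ 0.9 -2.2  3.9] gap 0.003
turn [-0.58 -0.53 -0.21]
shift [-0.1  4.4 10.8] to crest+5: 150.1
```

View pics/w9.png

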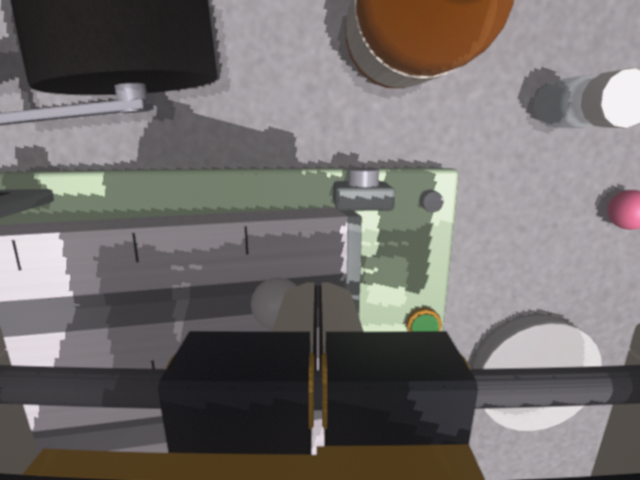

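This one went wrong. The tip has ridden up to z 75, 11 mm too high, and sideways to lateral 620. It is climbing the ball, which is at (276,303), with only about 4 N of force. I'll back off gently, straighten, lower and retry.

```bash
python3 -m crank '[[0,0,0,3,0,0,0],[0,0,0,4,0,0,0],[-0.5,-0.5,0,5,0,0,0],[0,0,0,6,1,0,0],[0,0,0,8,1,0,0],[0,0,0,8,1,2,0],[0,0,0,6,0,4,0],[0,0,0,4,0,4,0],[0,0,0,0,0,3,0],[0,0,0,0,0,0,0]]';python3 st.py 615.5 w10;python3 w.py 615.5 -242 57
```

```text
time_s: 10.3
tcp_pos: [652.7, -75.7, 56.2]
ee_rot: [0.789, -0.614, -0.006, 0.0]
contact_force: [-1.3, 0.5, -0.8]
finger_gap: 0.007
t 10.3 tcp [652.7 -75.7  56.2] lat 613.4 along -235.7 xang -75.78 zax [-0.01   0.007 -1.   ] F [-1.3  0.5 -0.8] gap 0.007
turn [ 0.44  0.52 -0.18]
shift [-0.  -2.1 -1.3] to crest+5: 194.1
t 10.35 tcp [652.8 -75.8  56.4] lat 613.4 along -235.8 xang -75.78 zax [-0.01   0.006 -1.   ] F [-0.1  0.1 -0.2] gap 0.005
need tool shift [ 6.2 -2.1 -0.7]
```

View pics/w10.png

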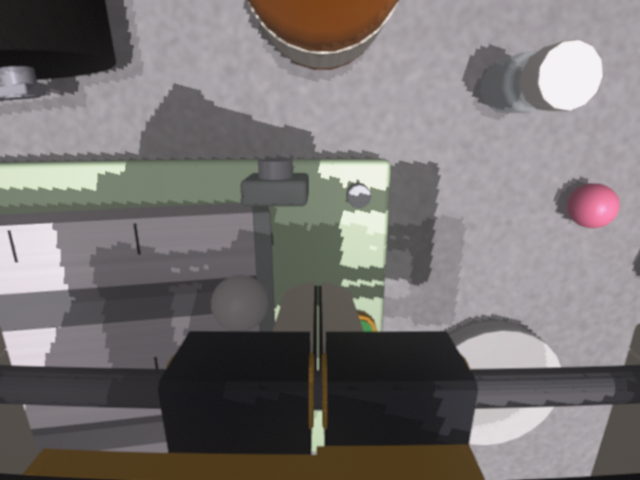

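The ball is back at the lip at (240,303), undisturbed. I'll re-measure it from here and retry in shorter calls.

```bash
python3 - <<'E'
from w import *
P=r.camera_params('wrist');im=cv2.imread('pics/w10.png')
X=onz(P,(240,303),62.5);print('ball',X.round(1),X@A,X@U)
b=onz(P,(240-29,303),62.5);print('rad',np.linalg.norm(b-X))
cv2.imwrite('pics/w10c.png',cv2.resize(np.clip(im[240:345,180:380].astype(float)*1.8,0,255).astype('uint8'),None,fx=4,fy=4))
E
python3 -m crank '[[0,0,0,0,-0.8,0,0],[0.4,0.5,0,0,-0.8,0,0],[0,0,0,0,0,0,0]]';python3 st.py 615.5
```

```text
ball [646.  -41.7  62.5] 615.355577346837 -201.03240989698574
rad 13.244811811329367
time_s: 10.6
tcp_pos: [654.6, -74.0, 56.3]
ee_rot: [0.79, -0.614, -0.0, -0.0]
contact_force: [0.1, 0.1, -0.1]
finger_gap: 0.004
t 10.6 tcp [654.6 -74.   56.3] lat 615.6 along -234.5 xang -75.71 zax [ 0.  0. -1.] F [ 0.1  0.1 -0.1] gap 0.004
turn [-0.02  0.03 -0.11]
shift [ 0.   0.1 -1.2] to crest+5: 192.9
```

View pics/w10c.png

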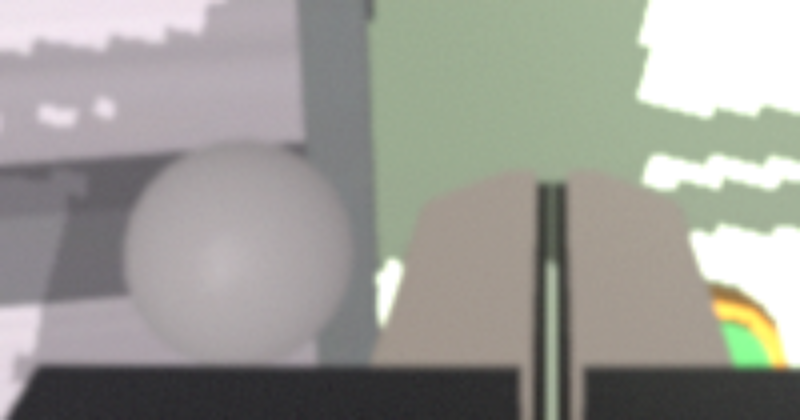

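The close crop shows the very tip is chamfered, so touching at z≈60 made it ride up. This time I'll stay at z≈55.5 until contact, then follow the slope.

```bash
python3 -m crank '[[0,0,0,-3,0,0.4,0],[0,0,0,-3,0,0.4,0],[0,0,0,-3,0,0,0],[0,0,0,-3,0,0,0],[0,0,0,-3,0,-0.4,0],[0,0,0,-3,0,-0.6,0]]';python3 st.py 615.5 w11
```

```text
time_s: 11.1
tcp_pos: [650.4, -54.0, 57.5]
ee_rot: [0.79, -0.613, 0.001, -0.001]
contact_force: [-0.5, -0.1, 1.1]
finger_gap: 0.006
t 11.1 tcp [650.4 -54.   57.5] lat 616.5 along -214.0 xang -75.59 zax [ 0.002 -0.    -1.   ] F [-0.5 -0.1  1.1] gap 0.006
turn [-0.13 -0.04  0.01]
shift [ 0.   1.  -1.9] to crest+5: 172.4
```

View pics/w11.png

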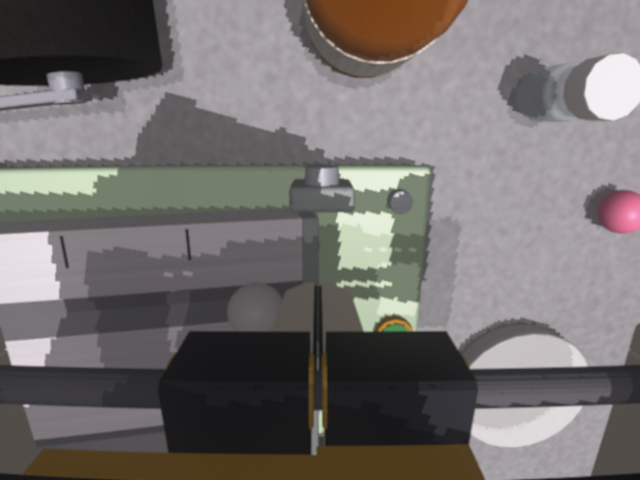

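The ball is now off the lip and against the finger at (255,308), tip height correct. I'll continue.

```bash
python3 -m crank '[[0,0,0,-4,0.3,-0.8,0],[0,0,0,-5,0.3,-1,0],[0,0,0,-5,0,-1,0],[0,0,0,-5,0,-1,0],[0,0,0,-5,0,-1,0],[0,0,0,-5,0,-1,0],[0,0,0,-5,0,-1,0],[0,0,0,-5,0,-1,0]]';python3 st.py 615.5 w12
```

```text
time_s: 11.82
tcp_pos: [639.1, -12.3, 66.5]
ee_rot: [0.79, -0.613, 0.001, -0.001]
contact_force: [-0.1, -0.6, -0.0]
finger_gap: 0.005
t 11.8167 tcp [639.1 -12.3  66.5] lat 615.9 along -170.9 xang -75.59 zax [ 0.003  0.    -1.   ] F [-0.1 -0.6 -0. ] gap 0.005
turn [-0.16 -0.03  0.01]
shift [ 0.   0.4 -2.1] to crest+5: 129.3
```

View pics/w12.png

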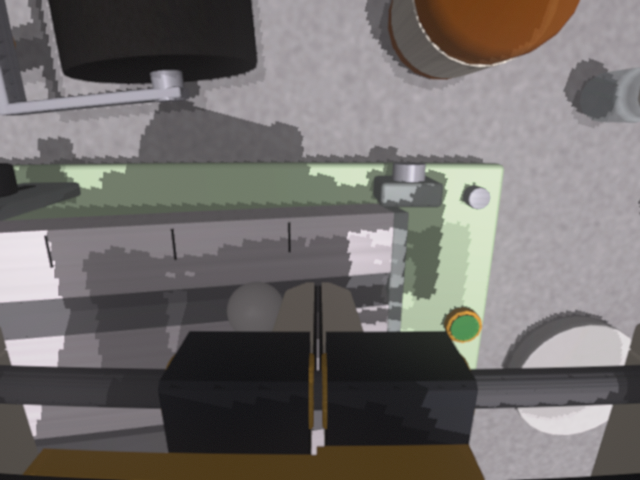

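The ball is still against the finger at (255,308) and the height is right.

```bash
python3 -m crank '[[0,0,0,-5,0,-1.1,0],[0,0,0,-5,0,-1.1,0],[0,0,0,-5,0,-1.1,0],[0,0,0,-5,0,-1.1,0],[0,0,0,-5,0,-1.1,0],[0,0,0,-5,0,-1.1,0],[0,0,0,-5,0,-1.1,0],[0,0,0,-5,0,-1.1,0],[0,0,0,-5,0,-1.1,0],[0,0,0,-5,0,-1.1,0]]';python3 st.py 615.5
```

```text
time_s: 12.7
tcp_pos: [625.0, 42.1, 78.7]
ee_rot: [0.79, -0.612, 0.001, -0.001]
contact_force: [0.6, -0.8, 0.6]
finger_gap: 0.011
t 12.7 tcp [625.   42.1  78.7] lat 615.9 along -114.7 xang -75.54 zax [ 0.003  0.001 -1.   ] F [ 0.6 -0.8  0.6] gap 0.011
turn [-0.16  0.01  0.06]
shift [ 0.   0.4 -1.8] to crest+5: 73.1
```

```bash
python3 -m crank '[[0,0,0,-5,0,-1.1,0],[0,0,0,-5,0,-1.1,0],[0,0,0,-5,0,-1.1,0],[0,0,0,-5,0,-1.1,0],[0,0,0,-5,0,-1.1,0],[0,0,0,-5,0,-1.1,0],[0,0,0,-5,0,-1.1,0],[0,0,0,-5,0,-1.1,0],[0,0,0,-5,0,-1.1,0]]';python3 st.py 615.5 w13
```

```text
time_s: 13.45
tcp_pos: [612.4, 90.5, 89.8]
ee_rot: [0.79, -0.612, 0.001, -0.001]
contact_force: [0.5, 0.1, -0.3]
finger_gap: 0.004
t 13.45 tcp [612.4  90.5  89.8] lat 615.7 along -64.6 xang -75.54 zax [ 0.003  0.001 -1.   ] F [ 0.5  0.1 -0.3] gap 0.004
turn [-0.15  0.01  0.06]
shift [ 0.   0.2 -1.4] to crest+5: 23.0
```

View pics/w13.png

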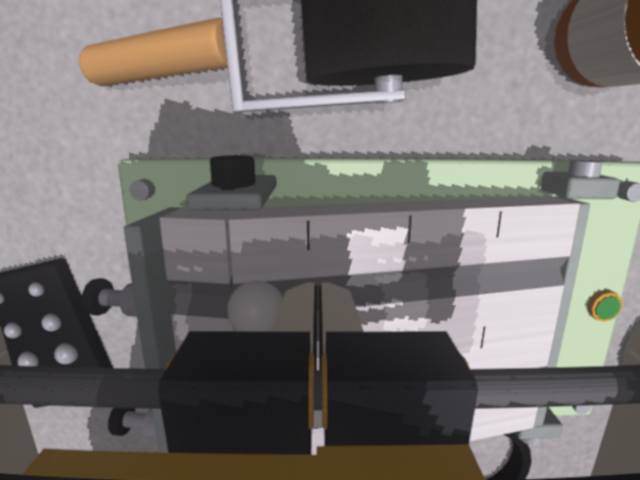

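The ball is at (255,308), just short of the crest line at x≈233. These are the last gentle rows.

```bash
python3 -m crank '[[0,0,0,-4,0,-0.9,0],[0,0,0,-4,0,-0.9,0],[0,0,0,-4,0,-0.8,0],[0,0,0,-4,0,-0.6,0],[0,0,0,-3,0,-0.2,0],[0,0,0,-2,0,0,0],[0,0,0,0,0,0,0]]';python3 st.py 615.5 w14
```

```text
time_s: 14.08
tcp_pos: [605.8, 116.2, 93.7]
ee_rot: [0.791, -0.611, -0.0, -0.002]
contact_force: [0.0, 0.0, -1.0]
finger_gap: 0.008
t 14.0833 tcp [605.8 116.2  93.7] lat 615.7 along -38.1 xang -75.36 zax [ 0.002  0.003 -1.   ] F [ 0.  0. -1.] gap 0.008
turn [-0.15  0.16  0.23]
shift [-0.   0.1 -3.1] to crest+5: -3.5
```

View pics/w14.png

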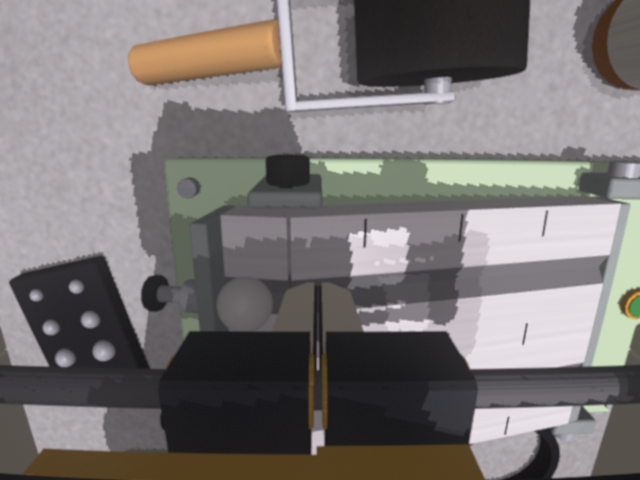

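The far ball lies past the crest at (244,303), up against the stop. I'll retract, move out of the way and check both.

```bash
python3 -m crank '[[0,0,0,6,0,0,0],[0,0,0,8,0,-10,0],[0,0,0,10,0,-20,0],[0,0,0,15,0,-25,0],[0,0,0,25,0,-25,0],[0,0,0,35,0,-20,0],[0,0,0,35,0,0,0],[0,0,0,35,0,0,0],[0,0,0,35,0,0,0],[0,0,0,35,0,0,0],[0,0,0,35,0,0,0],[0,0,0,20,0,0,0],[0,0,0,8,0,0,0],[0,0,0,0,0,0,0],[0,0,0,0,0,0,0],[0,0,0,0,0,0,0]]'
python3 - <<'E'
from w import *
where()
for n in ['scene','top']:
    im=r.get_image(n)[:,:,::-1]; cv2.imwrite(f'pics/{n}F.png',im)
    c=im[185:335,185:385] if n=='top' else im[195:330,245:445]
    cv2.imwrite(f'pics/{n}Fc.png',cv2.resize(c,None,fx=4,fy=4,interpolation=cv2.INTER_CUBIC))
E
```

```text
time_s: 15.47
tcp_pos: [682.9, -207.2, 208.3]
ee_rot: [0.788, -0.616, 0.005, 0.001]
contact_force: [0.6, 1.2, -0.1]
finger_gap: 0.006
t 15.4667 tcp [ 682.9 -207.2  208.3] lat 609.9 along -370.5 xang -76.02 zax [ 0.008 -0.008 -1.   ] F [ 0.6  1.2 -0.1] gap 0.006
```

View pics/topFc.png

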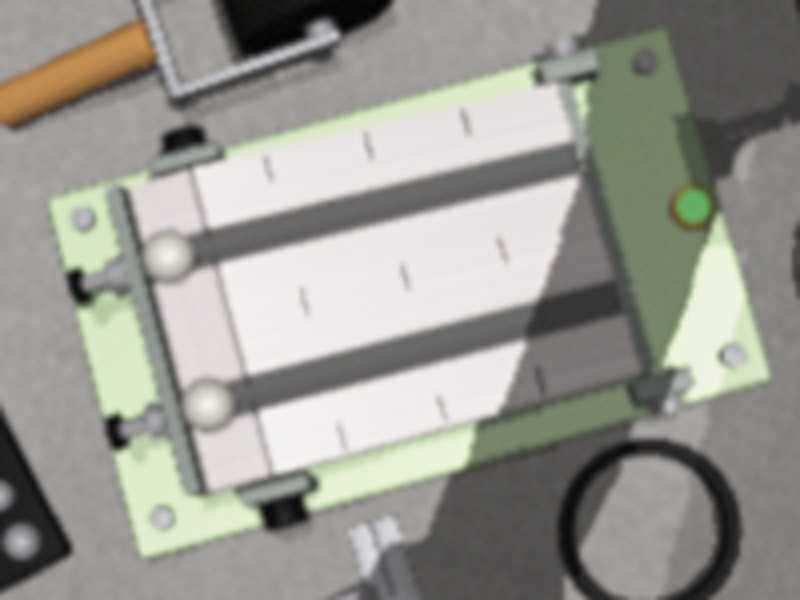

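View pics/sceneFc.png

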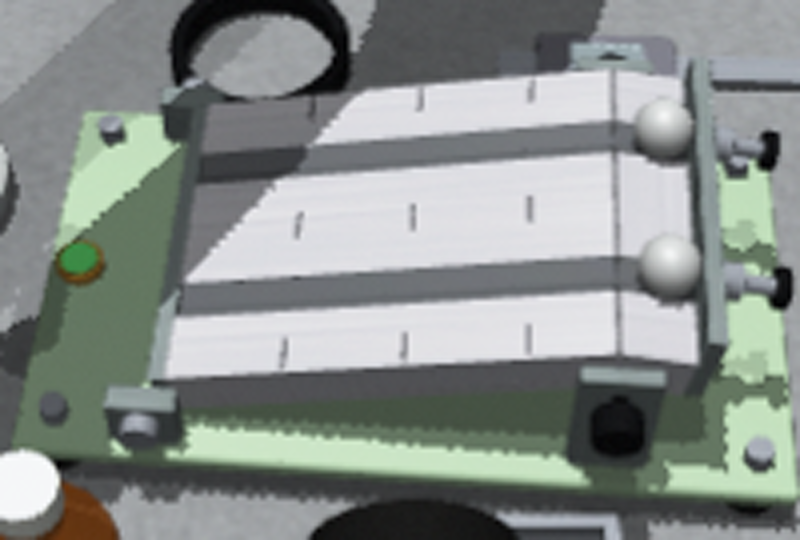

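View pics/topF.png

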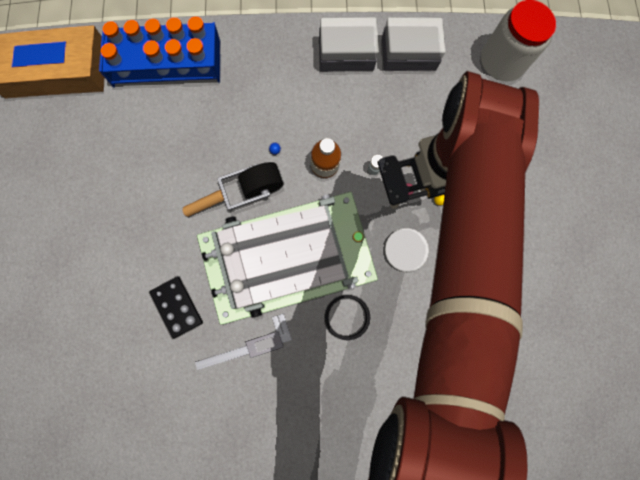

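Both balls sit in their cradles against the stop, at (208,403) near and (168,256) far in the top crop, and the bystanders haven't moved. I'll do a numeric check and a rest check, then hand in.

```bash
python3 -m crank '[[0,0,0,0,0,0,0],[0,0,0,0,0,0,0],[0,0,0,0,0,0,0],[0,0,0,0,0,0,0],[0,0,0,0,0,0,0],[0,0,0,0,0,0,0]]' >/dev/null
python3 - <<'E'
from w import *
pt,ps=r.camera_params('top'),r.camera_params('scene')
a=cv2.imread('pics/topF.png').astype(int);b=r.get_image('top')[:,:,::-1].astype(int)
print('max diff at cradles',np.abs(a-b)[240:300,210:255].max())
for n,t,s,c in [('near',(208,403),(663,129),(543.3,-24.6)),('far',(168,256),(670,267),(615.6,-24.6))]:
    X,e=tri(pt,(t[0]/4+184.6,t[1]/4+184.6),ps,(s[0]/4+244.6,s[1]/4+194.6))
    print(n,X.round(1),'gap',round(e,1),'lat',(X@A).round(1),'past crest',(X@U-c[1]).round(1))
where(); r.hand_in()
E
```

```text
max diff at cradles 5
near [528.  130.8  97.9] gap 1.2 lat 544.0 past crest 20.0
far [597.6 149.1  97.1] gap 1.3 lat 615.9 past crest 20.4
t 16.1167 tcp [ 684.4 -197.   209. ] lat 613.9 along -361.0 xang -75.29 zax [ 0.008 -0.003 -1.   ] F [ 0.6 -1.  -0.1] gap 0.007
the job is handed in; nothing more can be done
```

Both steel balls are in their cradles against the back stop, and I handed the job in at about 16 s. I pushed each one up its own gutter and over the crest with the closed fingertips; no verdict was reported.

- **Final position:** the last two-camera check puts the near ball 20.0 mm and the far ball 20.4 mm past the crest (the seat is at 20 mm). Their centre heights came out at 97.9 and 97.1 mm, close to the expected 97.5 mm or so.
- **At rest:** two top pictures half a second apart showed no movement of the balls.
- **Robot and bystanders:** the arm is well clear and touches nothing. The bystanders look unmoved in the final top picture; the vial is partly hidden by the gripper there.

**What went wrong:** my first push on the far ball started too high. The fingertip's chamfer rode up the ball, with about 4 N read at the wrist. I backed off, the ball settled at the lip again, and the second push with a lower tip worked.

**What disagreed:** the camera heights of the crest bottoms (about 89 mm) came out about 4 mm above what the ball heights implied (about 85 mm). I used the ball-based value.

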